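Close a sewing tin with its nested double lid and lift off only the outer lid

TASK

The red sewing tin stands open: pick up its nested double lid (the yellow inner lid is what carries the pair), lower both lids together gently onto the tin until the inner lid sits fully home, and let go. Then lift the red outer lid off alone, leaving the inner lid seated with its buttons and pins in view, and finish still holding the outer lid in the gripper, level and still, about 10 cm above where it sat on the tin. Keep the lids level and do not part them before the inner one is home, and leave the other things on the shelf where they are.

Things in the scene. Friction and masses are not known exactly. Their poses are not given: they have to be found in the camera images.
- tin: Open red metal sewing tin with thread spools inside, fixed to the shelf. Outside 104 (x) x 52 (y) x 50 (z) mm, walls 3 mm, mouth 98 x 46 mm, rim at z = 50 mm. Origin: centre of its underside; x along its long side, z up. With the lid home, the inner lid's origin is 38 mm straight above this origin, long sides parallel (either way round).
- inner_lid: Yellow inner lid, a loose tray, about 130 g; starts standing on the shelf. Origin: centre of its underside; x along its long side, z up. z 0-12 mm: plug of 92 x 40 mm for the tin's mouth, lowest 6 mm tapering to 84 x 32 mm. z 12-34 mm: tray of 112 (x) x 62 (y) mm, walls 3 mm, floor top at z 16 mm with buttons and pins fixed on it; its underside (z 12) rests on the tin's rim.
- lid_sides (a point): Middle of the inner lid, 23 mm above its underside: centre of its two plain yellow long sides, 62 mm apart (along y), 22 mm high, where the nested pair is gripped from above. They overhang the seated tin by 5 mm each side, leaving room for fingertips beside the tin. Axes as the inner lid's.
- outer_lid: Red outer lid, loose, about 100 g, nested in the inner lid by weight alone (no latch, 2 mm play each side). Origin: centre of its underside; x along its long side, z up. z 0-8 mm: plug of 102 x 52 mm inside the yellow tray; z 8-13 mm: plate of 108 x 58 mm resting on the tray's walls. Nested, its origin is 26 mm above the inner lid's.
- grip_bar (a point): Centre of the outer lid's dark wooden grip bar: 44 (x) x 14 (y) x 18 (z) mm, from 13 to 31 mm above the outer lid's underside, standing on the plate's middle; pinch it across y. Its top is 57 mm above the inner lid's underside when nested. Axes as the outer lid's.
- compact: Bystander: closed round brushed steel mirror compact, diameter 76 mm, 14 mm thick, lying flat; origin at the centre of its underside.
- organizer: Bystander: clear plastic pill organizer with seven hinged lids, 34 (x) x 168 (y) x 25 (z) mm; origin at the centre of its underside.
- roller: Bystander: wooden massage roller lying along its y axis, 284 mm long, 36 mm thick; origin under its middle.
- dispenser: Bystander: empty blue pump dispenser with a white pump, standing, diameter 64 mm, 168 mm high; origin at the centre of its underside.
- hangers: Bystander: flat stack of four white plastic hangers, 390 (x) x 190 (y) x 39 (z) mm; origin on the shelf amid the stack.
Not all that is in view belongs to the job. What is meant by the inner_lid is not blue or white, and is the larger of those in its own colour.

How it is judged (in metres and radians):
On the way, in this order (a step that is already met when the one before it is completed fails the run):
1. the nested lids, still together, sit fully home on the tin and have been let go (z of inner_lid in the frame of tin between 0.035 and 0.041 m and horizontal distance between inner_lid and tin below 0.006 m and angle between inner_lid's own z axis and vertical below 0.05 rad and angle between the x axis of inner_lid and the x axis of tin, either way round below 0.12 rad and z of outer_lid in the frame of inner_lid between 0.022 and 0.03 m and horizontal distance between outer_lid and inner_lid below 0.006 m and contact force between the fingers and inner_lid below 0.1 N and contact force between the fingers and outer_lid below 0.1 N), for 0.2 s.
2. the outer lid is lifted clear in the fingers while the inner lid stays seated (z of inner_lid in the frame of tin between 0.035 and 0.041 m and horizontal distance between inner_lid and tin below 0.006 m and angle between inner_lid's own z axis and vertical below 0.05 rad and angle between the x axis of inner_lid and the x axis of tin, either way round below 0.12 rad and contact force between the fingers and outer_lid above 1 N and contact force between outer_lid and inner_lid below 0.05 N and contact force between outer_lid and tin below 0.05 N and contact force between each of the arm, the fingers and inner_lid below 0.1 N and z of outer_lid in the frame of inner_lid above 0.045 m), for 0.2 s.
At the end, for the whole second after the job is handed in: Gripper holds the outer lid (over 1 N), off tin and inner lid, within 0.2 rad of level, still, 60-160 mm above its closed height, within 50 mm of the tin axis; inner lid untouched and seated (3 mm height, 6 mm centre, 0.05 rad tilt, 0.12 rad turn) (z of inner_lid in the frame of tin between 0.035 and 0.041 m and horizontal distance between inner_lid and tin below 0.006 m and angle between inner_lid's own z axis and vertical below 0.05 rad and angle between the x axis of inner_lid and the x axis of tin, either way round below 0.12 rad and contact force between the fingers and outer_lid above 1 N and contact force between outer_lid and inner_lid below 0.05 N and contact force between outer_lid and tin below 0.05 N and contact force between each of the arm, the fingers and inner_lid below 0.1 N and z of outer_lid in the frame of tin between 0.124 and 0.224 m and horizontal distance between outer_lid and tin below 0.05 m and angle between outer_lid's own z axis and vertical below 0.2 rad and linear speed of outer_lid below 0.03 m/s); the arm keeps its last pose, push and grip.
It fails at once if the lids come apart while the inner lid is not seated on the tin, or the inner lid is unseated afterwards ((z of outer_lid in the frame of inner_lid above 0.04 m or horizontal distance between outer_lid and inner_lid above 0.015 m) and not (z of inner_lid in the frame of tin between 0.033 and 0.043 m and horizontal distance between inner_lid and tin below 0.007 m and angle between inner_lid's own z axis and vertical below 0.08 rad and angle between the x axis of inner_lid and the x axis of tin, either way round below 0.15 rad)).
It fails at once if the nested lid is tipped over 0.35 rad (angle between inner_lid's own z axis and vertical above 0.35 rad).
It fails at once if the inner lid is slammed or pressed onto the tin with over 45 N (contact force between inner_lid and tin above 45 N).
It fails at once if the compact, organizer, roller, dispenser or hangers are moved over 25 mm or tipped (distance of any of compact, organizer, roller, dispenser, hangers from where it was at the start of the episode above 0.025 m or angle between any of compact, organizer, roller, dispenser, hangers's own z axis and vertical above 0.3 rad).
It also fails if it takes over 61 s, if anything falls off the work surface, if the arm or the gripper's body presses on something with over 40 N, if the wrist force passes 120 N, or if a joint passes its speed limit or range.

ROBOT

A 6-joint arm with a two-finger parallel gripper is mounted at the origin on the work surface. World frame = base frame: x ahead of the robot, y to its left, z up, the work surface at z = 0. Lengths are in m, angles in degrees, forces in N, time in s.
With the tool pointing down it reaches from about 0.4 to 0.825 m from the base axis. Payload 7 kg.
Tool frame: the origin (TCP) lies midway between the tips of the shut fingers; the grasp point (between the pads) lies 19 mm behind it; z points along the fingers, y is the direction in which the jaws open and shut (so a half turn about z gives the same grasp; the last joint's range is limited). The gripper opens to 88 mm and grips with 3 to 60 N. Pads are 19 mm wide; open, the fingers measure 130 mm over their backs; the gripper's body (78 mm by 193 mm) begins 47 mm behind the grasp point.
Start: joints at [80.277, 20.546, 0.682, 0, -70.136, -16.507], TCP at [0.298, 0.605, 0.227] pointing down, gripper open.
Joint ranges: [-176.03, 176.03], [-82.01, 121.73], [-58.28, 71.71], [-173.87, 95.51], [-174.79, -0.11], [-173.66, 173.66]. Speed limits (degrees/s): [136.94, 136.94, 172.46, 180, 180, 180].

INTERFACE

Orientations are given as a 3x3 rotation matrix whose columns are the frame's x, y, z axes.
In Python, from rig import robot gives the robot as it stands. Calls block until the motion is done:
- robot.goto(position, orientation): joint-space move of the TCP to a pose.
- robot.servo_line(position, ori=None, speed=0.15): straight line of the TCP; ori=None keeps the orientation; speed is the mean speed in m/s.
- robot.movej(angles): joint-space move.
- robot.move_gripper(opening): opening from 0.0 (shut) to 1.0 (fully open); the grip force is fixed at half the most; returns when the fingers have stopped.
- robot.dwell(seconds).
- robot.ik(position, orientation): joint angles nearest the present ones, or None.
- robot.grab_frame(name): name is "side" or "top" or "wrist"; returns (picture, depth): 420x560x3 uint8, red, green, blue; 420x560 float32, m along the optical axis (not along the pixel's ray), 0 where there is no reading.
- robot.camera_info(name): a dict with "vfov" (degrees; the focal length in pixels is half the picture's height over the tangent of half this angle, whatever the lens; pixels are square), "cx", "cy" (the principal point, pixels), "k1" (the pictures are not rectified: a ray, as slopes to the right and down, at radius r is drawn at 1 + k1 r^2 times it, then the intrinsics apply), "view" (4x4, takes a point from world to camera coordinates); the wrist camera has in their place "T_tool_cam" (4x4, takes a point from camera to tool coordinates, whose origin is the TCP and whose axes are the flange's). Camera axes: x right, y down, z forward; pixel columns grow to the right and rows downward; lengths in m; the calibration is good to about 2 mm. A picture is of the moment at which its call begins: read the wrist's pose just before it. camera_info takes no time and is no camera call.
A pose or a line that the arm cannot do raises robot.Unreachable and nothing moves.
- robot.job_done(): hands the job in, once; it reports no verdict.
Readings, each from a call of its own:
- robot.read_t(): time.
- robot.read_qpos(): joint angles.
- robot.read_qvel(): joint speeds.
- robot.read_effort(): joint torques, N m.
- robot.read_position(): TCP position.
- robot.read_tcp_rot(): TCP orientation.
- robot.read_force(): force on the tool from outside, world axes, zero at the start.
- robot.read_ft_torque(): the same for the moment, N m.
- robot.read_grip_width(): opening from 0.0 (shut) to 1.0 (fully open).
Only numpy, scipy, OpenCV 4.12 (cv2) and the standard library are available. Lean on these libraries where they do the work, as an engineer would, in place of code of your own. Each camera call takes 0.05 s, during which the arm holds its last target.

## Working session

There is one attempt and no reset: what is moved stays moved. The work goes in short steps, each a Python script; the robot and the scene stay as the last script left them, time stands still between calls to the robot, and variables do not carry over. Pictures are saved under pics/ and viewed, and the job is handed in when it is done.

```bash
ls; mkdir -p pics; cat > a.py <<'E'
from rig import robot
import cv2, numpy as np, pickle
for n in ["top","side","wrist"]:
    print(n, robot.camera_info(n))
    p,d=robot.grab_frame(n)
    cv2.imwrite(f"pics/{n}0.png",p[:,:,::-1]); np.save(f"pics/{n}0.npy",d)
print(robot.read_t(),robot.read_position(),robot.read_tcp_rot(),robot.read_grip_width())
E
python3 a.py
```

```text
pics
top {'vfov': 44.55852360962828, 'cx': 281.0707757436388, 'cy': 205.5223778748539, 'k1': -0.041468270384178385, 'view': array([[-0.01636139, -0.9996003 , -0.02305536, -0.05272712],
       [-0.99246814,  0.01903581, -0.12101498,  0.56695337],
       [ 0.12140548,  0.02090173, -0.9923829 ,  1.46097069],
       [ 0.        ,  0.        ,  0.        ,  1.        ]])}
side {'vfov': 50.93116746958164, 'cx': 276.1381520808978, 'cy': 209.01186822805127, 'k1': -0.11824532432465962, 'view': array([[ 0.91523912, -0.40284794,  0.00713411, -0.55632475],
       [-0.28170586, -0.65247229, -0.70350673,  0.17074479],
       [ 0.28806104,  0.64186716, -0.71065278,  1.25640317],
       [ 0.        ,  0.        ,  0.        ,  1.        ]])}
wrist {'vfov': 70.29281740816181, 'cx': 277.83411938517, 'cy': 209.84173793930813, 'k1': -0.06484583073587451, 'T_tool_cam': array([[-1.08879669e-03, -9.58652218e-01, -2.84578177e-01,
         7.76963851e-02],
       [ 9.99999394e-01, -1.09028919e-03, -1.53166648e-04,
         5.50496365e-04],
       [-1.63438963e-04, -2.84578171e-01,  9.58652824e-01,
        -1.56639259e-01],
       [ 0.00000000e+00,  0.00000000e+00,  0.00000000e+00,
         1.00000000e+00]])}
0.15 [0.29819481 0.60516689 0.22584109] [[ 8.96990383e-01 -4.42049837e-01 -4.40838652e-04]
 [-4.42050040e-01 -8.96989627e-01 -1.17094236e-03]
 [ 1.22187179e-04  1.24519678e-03 -9.99999217e-01]] 1.0037948930288054
```

View pics/top0.png

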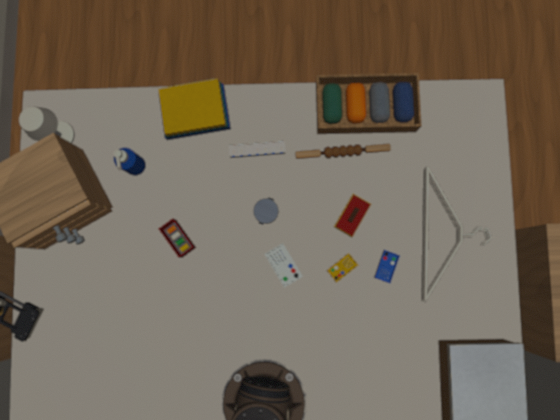

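View pics/side0.png

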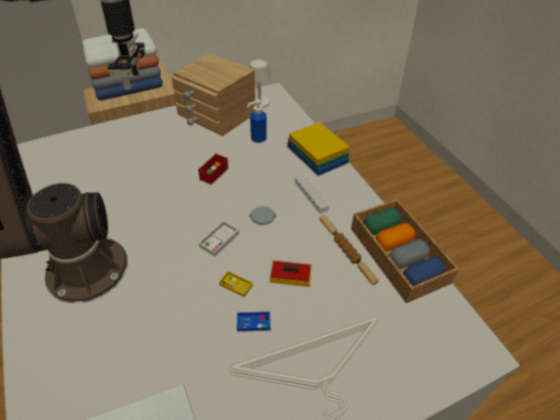

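View pics/wrist0.png

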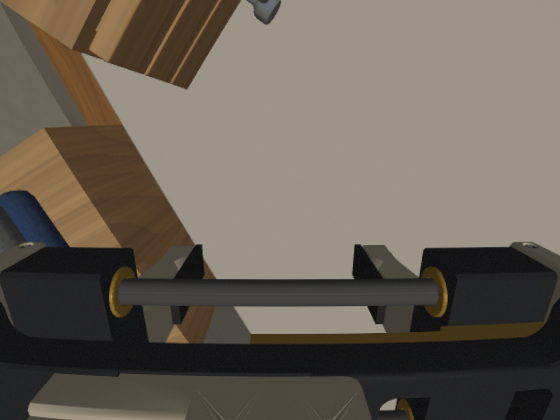

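The top view shows the open tin at about (177,238), the nested lid (red with a dark bar and a yellow edge) at (352,216), and a small yellow decoy tray at (342,267). Next I'll measure the tin and lid.

```bash
cat > h.py <<'E'
from rig import robot
import cv2, numpy as np
def cam(name, pose=None):
    c=robot.camera_info(name); f=210/np.tan(np.radians(c['vfov']/2))
    K=np.array([[f,0,c['cx']],[0,f,c['cy']],[0,0,1]]); D=np.zeros(5)
    # model: drawn = (1+k1 r^2) * slope  == opencv k1
    D[0]=c['k1']
    if name=='wrist':
        p,R=pose; T=np.eye(4);T[:3,:3]=R;T[:3,3]=p
        cw=T@c['T_tool_cam']
    else: cw=np.linalg.inv(c['view'])
    return K,D,cw
def rays(name,px,pose=None):
    K,D,cw=cam(name,pose)
    s=cv2.undistortPoints(np.array(px,float).reshape(-1,1,2),K,D).reshape(-1,2)
    return cw[:3,3], np.c_[s,np.ones(len(s))]@cw[:3,:3].T
def on_plane(name,px,z,pose=None):
    o,r=rays(name,px,pose); return o+r*((z-o[2])/r[:,2])[:,None]
def by_depth(name,px,depth,pose=None):
    o,r=rays(name,px,pose); px=np.array(px).astype(int).reshape(-1,2)
    d=depth[px[:,1],px[:,0]]; return (o+r*d[:,None])[d>0]
def project(name,P,pose=None):
    K,D,cw=cam(name,pose); v=np.linalg.inv(cw)
    return cv2.projectPoints(np.array(P,float).reshape(-1,3),v[:3,:3],v[:3,3],K,D)[0].reshape(-1,2)
def look(name,tag):
    pose=(robot.read_position().copy(),robot.read_tcp_rot().copy())
    p,d=robot.grab_frame(name); cv2.imwrite(f"pics/{tag}.png",p[:,:,::-1]); np.savez(f"pics/{tag}.npz",d=d,p=pose[0],R=pose[1])
    return p,d,pose
def blob(mask,near):
    n,l,s,c=cv2.connectedComponentsWithStats(mask.astype(np.uint8))
    best=min((i for i in range(1,n) if s[i,4]>25),key=lambda i:np.hypot(*(c[i]-near)))
    return l==best
E
cat > b.py <<'E'
from h import *
im=cv2.imread('pics/top0.png'); d=np.load('pics/top0.npy')
hsv=cv2.cvtColor(im,cv2.COLOR_BGR2HSV); H,S,V=cv2.split(hsv)
red=((H<10)|(H>170))&(S>120)&(V>40)
col=(S>110)
for nm,near in [('lid',(352,216)),('tin',(177,238)),('dec',(342,267))]:
    m=blob(cv2.morphologyEx((col|(V<70)).astype(np.uint8),cv2.MORPH_CLOSE,np.ones((3,3))),near)
    ys,xs=np.nonzero(m); P=by_depth('top',np.c_[xs,ys],d)
    print(nm,m.sum(),np.percentile(P[:,2],[5,25,50,75,95]).round(3))
    for z0,z1 in [(.02,.036),(.036,.045),(.045,.07)]:
        q=P[(P[:,2]>z0)&(P[:,2]<z1)]
        if len(q)>10:
            r=cv2.minAreaRect((q[:,:2]*1000).astype(np.float32)); print(z0,len(q),r)
E
python3 b.py
```

```text
lid 778 [0.032 0.036 0.038 0.041 0.056]
0.02 210 ((535.0223388671875, -268.9505310058594), (59.38589096069336, 110.2703628540039), 58.670310974121094)
0.036 481 ((534.4641723632812, -268.3847961425781), (58.91264343261719, 109.14543914794922), 58.45351028442383)
0.045 86 ((538.9854125976562, -267.2316589355469), (37.674835205078125, 96.23452758789062), 50.217628479003906)
tin 484 [0.002 0.015 0.023 0.038 0.051]
0.02 174 ((477.03277587890625, 242.19525146484375), (102.32597351074219, 50.46535873413086), 36.28123474121094)
0.036 56 ((476.7063903808594, 241.9068145751953), (103.37539672851562, 50.91859436035156), 35.34640121459961)
0.045 74 ((478.0227966308594, 241.74537658691406), (103.77140808105469, 50.914894104003906), 35.952293395996094)
dec 406 [0.006 0.01  0.012 0.016 0.025]
0.02 60 ((384.11639404296875, -236.01162719726562), (42.94822692871094, 79.44231414794922), 37.0718879699707)
```

The tin is at (0.477, 0.242) with its long axis at 36°, and the lid is at (0.535, -0.269) with its long axis at 148.5°. The measured sizes match the given ones. I'll refine both with the wrist camera from above.

```bash
cat >> h.py <<'E'
def down(a):
    a=np.radians(a);c,s=np.cos(a),np.sin(a)
    return np.array([[-(-s)*-1,c,0],[c,s,0],[0,0,-1.]]) if False else np.column_stack([np.cross([c,s,0],[0,0,-1]),[c,s,0],[0,0,-1.]])
E
cat > c.py <<'E'
from h import *
print(down(30),np.linalg.det(down(30)))
for a in (58.5,238.5): print('lid',a,robot.ik([.535,-.269,.2],down(a)))
for a in (126,-54): print('tin',a,robot.ik([.477,.242,.2],down(a)))
im=cv2.imread('pics/top0.png'); d=np.load('pics/top0.npy')
for px in [(118,152),(130,162),(265,210),(430,170),(425,298),(70,235)]: print(px,by_depth('top',[px],d))
E
python3 c.py
```

```text
[[-0.5        0.8660254  0.       ]
 [ 0.8660254  0.5        0.       ]
 [ 0.         0.        -1.       ]] 1.0
lid 58.5 [  -8.01257538   14.49544319  -11.50177026    0.          -64.00278656
 -113.48742462]
lid 238.5 [ -8.01257538  14.49544319 -11.50177026   0.         -64.00278656
  66.51257538]
tin 126 [  47.91385733    8.50411498  -19.22991911    0.          -62.26596591
 -101.91385733]
tin -54 [ 47.91385733   8.50411498 -19.22991911   0.         -62.26596591
  78.08614267]
(118, 152) [[0.70399286 0.37459814 0.17082595]]
(130, 162) [[0.68999512 0.36251934 0.10401156]]
(265, 210) [[ 0.55585382 -0.01471062  0.01474015]]
(430, 170) [[ 0.661773   -0.50022491  0.03753591]]
(425, 298) [[ 0.29332296 -0.46605794  0.04328767]]
(70, 235) [[0.48454195 0.52416933 0.11585364]]
```

```bash
cat > d.py <<'E'
from h import *
for nm,c,a in [('tin',[.477,.242],126),('lid',[.535,-.269],58.5)]:
    R=down(a); p=np.r_[np.array(c)-.06*R[:2,0],.24]
    robot.goto(p,R); robot.dwell(.3); look('wrist',nm+'1'); print(robot.read_t(),robot.read_position(),robot.read_force())
E
python3 d.py
```

```text
1.9833 [0.52536976 0.27771116 0.23989615] [-0.06803982  0.12799522  0.36187565]
4.4167 [ 0.58632289 -0.29996353  0.24001639] [-0.01296591 -0.55939623  0.52186698]
```

View pics/tin1.png

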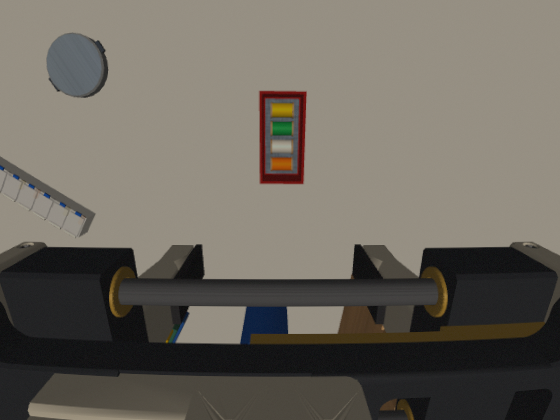

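View pics/lid1.png

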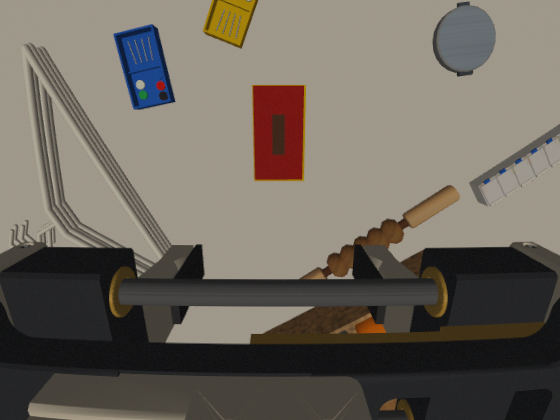

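The tin is centred at (282,138) and the lid at (279,133) with its bar upright. The roller and hangers are beyond the fingers' reach.

```bash
cat > e.py <<'E'
from h import *
def rect(tag,near,zs,kind):
    im=cv2.imread(f'pics/{tag}.png'); N=np.load(f'pics/{tag}.npz'); pose=(N['p'],N['R']); d=N['d']
    H,S,V=cv2.split(cv2.cvtColor(im,cv2.COLOR_BGR2HSV))
    red=((H<10)|(H>170))&(S>140)
    m=red if kind=='red' else (S>140)
    m=cv2.morphologyEx(m.astype(np.uint8),cv2.MORPH_CLOSE,np.ones((5,5)));m[245:]=0; m=blob(m,near)
    cs=max(cv2.findContours(m.astype(np.uint8),0,1)[0],key=cv2.contourArea).reshape(-1,2)
    P=on_plane('wrist',cs,zs,pose); r=cv2.minAreaRect((P[:,:2]*1000).astype(np.float32)); print(tag,kind,'plane',r)
    ys,xs=np.nonzero(m); Q=by_depth('wrist',np.c_[xs,ys],d,pose); q=Q[abs(Q[:,2]-zs)<.004]
    print('  depth',len(q),np.median(q[:,2]),cv2.minAreaRect((q[:,:2]*1000).astype(np.float32)))
rect('tin1',(282,138),.05,'red')
rect('lid1',(279,133),.039,'red')
rect('lid1',(279,133),.034,'all')
E
python3 e.py
```

```text
tin1 red plane ((476.3291015625, 247.50588989257812), (102.3910903930664, 50.402122497558594), 35.13282775878906)
  depth 662 0.048452220223904136 ((476.4560546875, 247.57989501953125), (103.0732650756836, 50.69073486328125), 35.16486358642578)
lid1 red plane ((532.855712890625, -267.32110595703125), (56.858821868896484, 105.12505340576172), 58.486961364746094)
  depth 4009 0.037500201237096964 ((532.9646606445312, -267.3845520019531), (57.20145797729492, 105.8729248046875), 58.50668716430664)
lid1 all plane ((533.9591674804688, -267.2501220703125), (61.382022857666016, 110.18482971191406), 58.494483947753906)
  depth 3347 0.037142892042514586 ((534.084228515625, -267.3434143066406), (61.474239349365234, 111.1289291381836), 58.46574783325195)
```

The tin's y disagrees by 5 mm between top and wrist. I'll check it with the side view and with a top view with the arm away.

```bash
cat > f.py <<'E'
from h import *
look('top','top2'); look('side','side2')
for name,tag,nears in [('top','top0',[('tin',(177,238)),('lid',(352,216))]),('top','top2',[('tin',(177,238))]),('side','side0',[('tin',(213,168)),('lid',(291,272))]),('side','side2',[('tin',(213,168))])]:
    im=cv2.imread(f'pics/{tag}.png'); d=np.load(f'pics/{tag}.npy') if tag[-1]=='0' else np.load(f'pics/{tag}.npz')['d']
    H,S,V=cv2.split(cv2.cvtColor(im,cv2.COLOR_BGR2HSV))
    for nm,near in nears:
        m=cv2.morphologyEx((((H<10)|(H>170))&(S>120)).astype(np.uint8),cv2.MORPH_CLOSE,np.ones((3,3)));m=blob(m,near)
        ys,xs=np.nonzero(m); Q=by_depth(name,np.c_[xs,ys],d); z0=.05 if nm=='tin' else .039
        q=Q[abs(Q[:,2]-z0)<.005]
        print(tag,nm,m.sum(),len(q),np.median(q[:,2]).round(4),cv2.minAreaRect((q[:,:2]*1000).astype(np.float32)))
E
python3 f.py
```

```text
top0 tin 219 57 0.0489 ((477.04144287109375, 241.11907958984375), (101.21468353271484, 49.9790153503418), 35.43159866333008)
top0 lid 669 528 0.0385 ((533.9703979492188, -269.967041015625), (53.8228759765625, 104.90953826904297), 58.71916961669922)
top2 tin 213 53 0.0484 ((476.4855041503906, 241.28421020507812), (101.39033508300781, 49.83386993408203), 35.76262664794922)
side0 tin 472 78 0.0474 ((475.19366455078125, 242.55593872070312), (105.16260528564453, 56.4244270324707), 34.641029357910156)
side0 lid 560 493 0.0395 ((531.6166381835938, -267.6131286621094), (58.35479736328125, 103.19615936279297), 58.33816146850586)
side2 tin 475 79 0.0478 ((475.1158447265625, 242.21336364746094), (103.86502075195312, 55.73942184448242), 36.03504180908203)
```

View pics/side2.png

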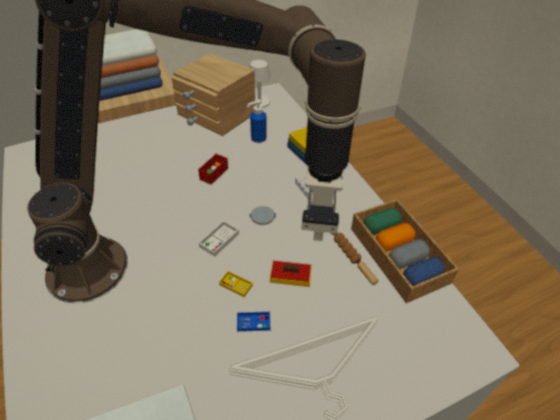

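Top and side agree on y≈0.242, while wrist said 0.2475. I'll resolve this with a second wrist look while carrying. Now I'll grasp the pair.

```bash
cat > g.py <<'E'
from h import *
R=down(58.5); c=np.array([.5337,-.2678])
robot.goto(np.r_[c,.10],R); robot.servo_line(np.r_[c,.0055],speed=.06)
robot.dwell(.2); print(robot.read_t(),robot.read_position(),robot.read_force())
robot.move_gripper(0.0); robot.dwell(.3)
print(robot.read_t(),robot.read_grip_width(),robot.read_position(),robot.read_force())
look('side','side3')
E
python3 g.py
```

```text
7.1 [ 0.53381593 -0.26781975  0.00574274] [-0.72801447 -0.01106815  0.63183476]
7.95 0.7044599547915016 [ 0.53379353 -0.26776837  0.00551417] [ 0.55715746 -0.08395712 -0.29939009]
```

View pics/side3.png

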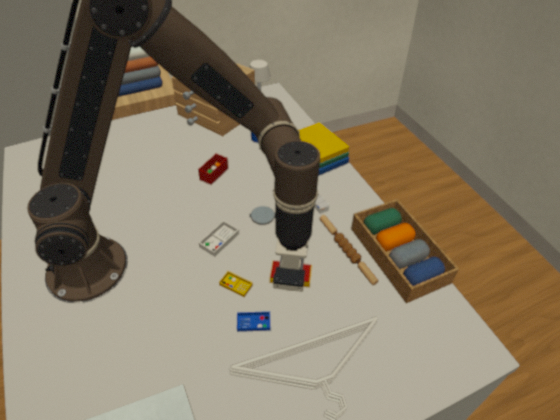

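Gripped at 62.0 mm, as expected. I'll lift slowly and carry, stopping short of the tin to look at it.

```bash
cat > i.py <<'E'
from h import *
robot.servo_line([.5337,-.2678,.06],speed=.05)
robot.servo_line([.5337,-.2678,.20],speed=.12); print(robot.read_grip_width(),robot.read_force())
R=down(125.5); p=np.r_[np.array([.4768,.2435])-.085*R[:2,0],.22]
try: robot.servo_line(p,R,speed=.10)
except robot.Unreachable as e: print(e); raise
robot.dwell(.6); P1=robot.read_position().copy(); look('wrist','carry1')
print(robot.read_t(),P1,robot.read_position(),robot.read_qvel(),robot.read_tcp_rot(),robot.read_force(),robot.read_ft_torque())
E
python3 i.py
```

```text
0.7051978807542458 [-0.33249364  0.00596436 -3.36652727]
16.9667 [0.54599887 0.29284818 0.21999067] [0.54600612 0.29284688 0.21999554] [ 0.04560014  0.01919065 -0.02350463  0.01961169 -0.01930398  0.01915289] [[-8.14116270e-01 -5.80701902e-01 -2.18834423e-06]
 [-5.80701902e-01  8.14116270e-01 -1.37919374e-05]
 [ 9.79057093e-06 -9.95746500e-06 -1.00000000e+00]] [-0.60979282 -0.38970667 -1.42035984] [ 0.05172122 -0.15177217  0.01930231]
```

View pics/carry1.png

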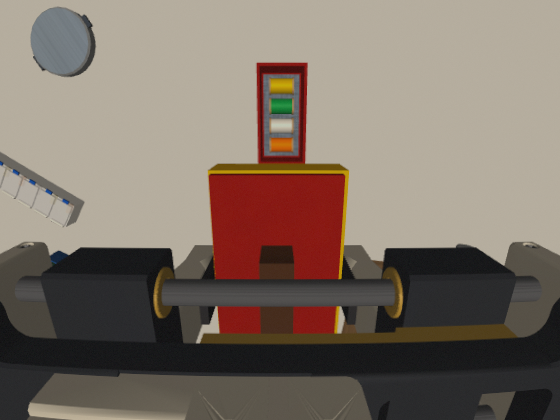

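The lids are held level and square, and the tin lies ahead at cols 258-307, rows 64-163. I'll measure both in the same picture.

```bash
cat > j.py <<'E'
from h import *
tag='carry1'
im=cv2.imread(f'pics/{tag}.png'); N=np.load(f'pics/{tag}.npz'); pose=(N['p'],N['R']); d=N['d']
H,S,V=cv2.split(cv2.cvtColor(im,cv2.COLOR_BGR2HSV))
ys,xs=np.nonzero(S>-1); 
W=by_depth('wrist',np.c_[xs,ys],np.where(d>0,d,1e-3)).reshape(420,560,3) if 0 else None
o,r=rays('wrist',np.c_[xs,ys],pose); W=(o+r*d.ravel()[:,None]).reshape(420,560,3); T=(W-pose[0])@pose[1]
red=((H<10)|(H>170))&(S>120)&(d>0)
m=red&(abs(W[...,2]-.05)<.006); m[200:]=0; q=W[m][:,:2]; 
print('tin depth',m.sum(),cv2.minAreaRect((q*1000).astype(np.float32)))
m2=(red&(np.arange(420)[:,None]<164)).astype(np.uint8); m2=blob(cv2.morphologyEx(m2,cv2.MORPH_CLOSE,np.ones((3,3))),(282,115))
cs=np.vstack([c.reshape(-1,2) for c in cv2.findContours(m2.astype(np.uint8),0,1)[0]])
P=on_plane('wrist',cs,.05,pose); r=cv2.minAreaRect((P[:,:2]*1000).astype(np.float32)); print('tin plane',r, 'bbox px',cs.min(0),cs.max(0))
# lid
yel=(H>18)&(H<38)&(S>120)&(d>0)&(d<.25); t=T[yel]; print('yel z tool',np.percentile(t[:,2],[2,25,50,75,98]))
m=((H<38)|(H>170))&(S>120)&(d>0)&(d<.25)&(np.arange(420)[:,None]<235); t=T[m]
print('lid y pct',t[:,1].min(),t[:,1].max(),'x max',np.percentile(t[:,0],[50,98,99.5,100]))
rl=red&(d<.25)&(np.arange(420)[:,None]<235)&(abs(T[...,1])<.035); t=T[rl]; print('red plate',np.percentile(t[:,2],[5,50,95]),t[:,1].min(),t[:,1].max(),t[:,0].max())
A=np.c_[t[:,:2],np.ones(len(t))]; print('plane tilt',np.linalg.lstsq(A,t[:,2],rcond=None)[0])
for row in (167,175,185,200,220):
    c=np.nonzero(m[row])[0]; print(row,c.min(),c.max())
E
python3 j.py
```

```text
tin depth 814 ((475.20001220703125, 245.85899353027344), (101.40755462646484, 51.38884735107422), 35.53561019897461)
tin plane ((475.2983703613281, 245.87844848632812), (100.4063491821289, 51.140933990478516), 35.4692497253418) bbox px [257  63] [306 162]
yel z tool [-0.09420023 -0.09208282 -0.08953647 -0.02783243 -0.01044599]
lid y pct -0.0316335649107252 0.03084499127220206 x max [0.04554297 0.05739669 0.05747305 0.05767019]
red plate [-0.0329327  -0.03192199 -0.03086361] -0.03157829616628763 0.027749753804834864 0.05626239585122415
plane tilt [ 0.0044792   0.00071127 -0.03209775]
167 213 343
175 208 348
185 209 347
200 210 346
220 211 345
```

The lid sits within about 1.5 mm of nominal in the hand. I'll hover just above the tin and check the alignment with the fixed cameras, where the bias cancels.

```bash
cat > k.py <<'E'
from h import *
R=down(125.5)
robot.servo_line([.4765,.2450,.12],R,speed=.1)
robot.servo_line([.4765,.2450,.080],speed=.05)
robot.dwell(.4); print(robot.read_t(),robot.read_position(),robot.read_force())
look('side','side4'); look('top','top4'); look('wrist','wrist4')
for n in('side','top'):
    im=cv2.imread(f'pics/{n}4.png'); cx,cy=((213,150) if n=='side' else (177,238))
    cv2.imwrite(f'pics/{n}4z.png',cv2.resize(im[cy-60:cy+60,cx-70:cx+70],None,fx=5,fy=5,interpolation=cv2.INTER_CUBIC))
E
python3 k.py
```

```text
19.775 [0.47653822 0.24503578 0.08014613] [-0.41272984  0.06006673 -2.51377321]
```

View pics/side4z.png

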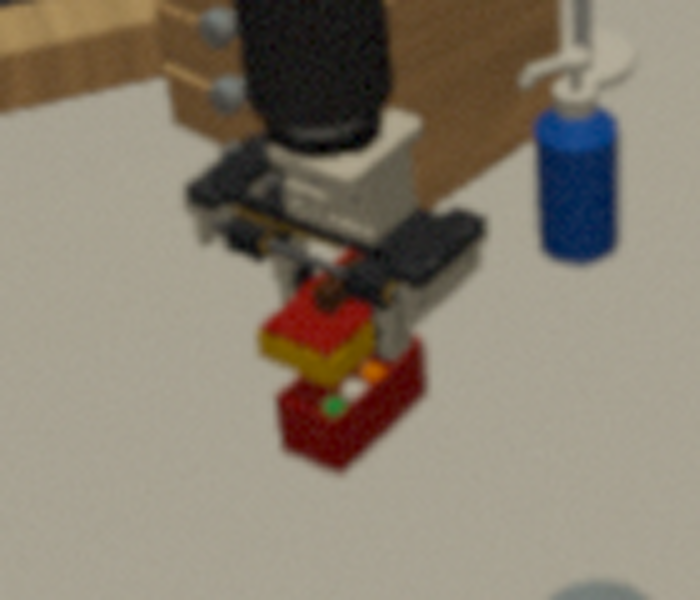

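View pics/top4z.png

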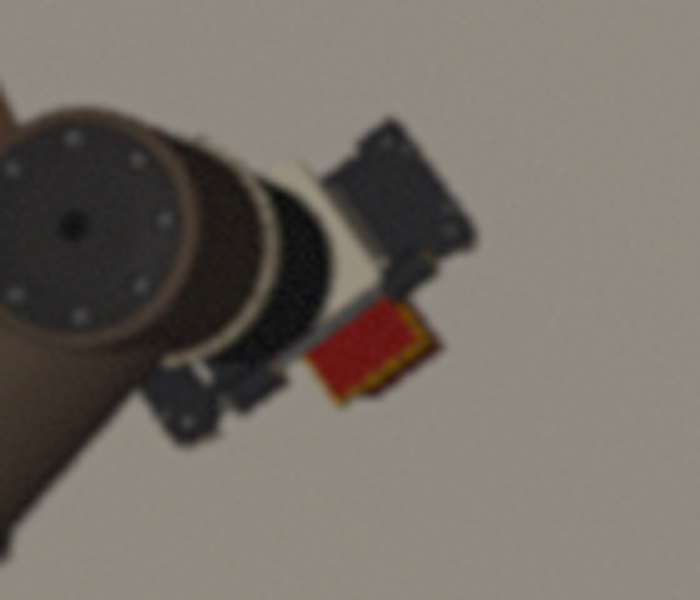

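View pics/wrist4.png

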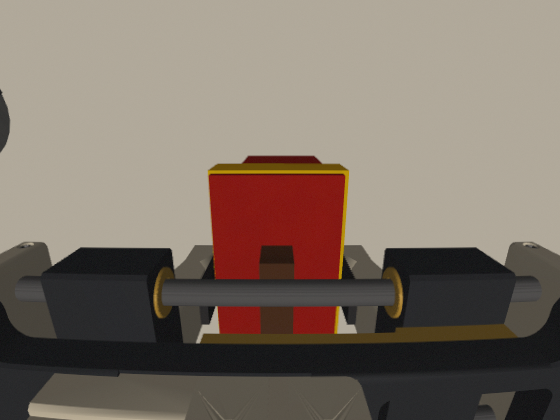

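The side view shows the lid over the tin, with the near tin corner at about (211,184) and the tray corner at (208,167). In the wrist view the tin's end face shows past the lid at rows 156-163, cols 242-322. I'll back-project these corners.

```bash
cat > l.py <<'E'
from h import *
R=down(125.5); c=np.array([.4765,.2450])
def crop(u,v): return ((u+.5)/5-.5+143,(v+.5)/5-.5+90)
def intool(P): return ((P[:,:2]-c)@R[:2,:2]*1000).round(1)
print('tin bottom corners: expect x +52,y +-26, x-52');
print(intool(on_plane('side',[crop(342,470),crop(285,447),crop(424,398)],0)))
print('tin rim corners',intool(on_plane('side',[crop(280,397),crop(424,342)],.05)))
zb=.0805-.0055
print('tray bottom corners expect 56,+-31 z12',intool(on_plane('side',[crop(326,388),crop(262,352)],zb+.012)))
print('tray top corners',intool(on_plane('side',[crop(325,355+5),crop(262,332)],zb+.034)))
im=cv2.imread('pics/wrist4.png'); N=np.load('pics/wrist4.npz'); pose=(N['p'],N['R']); d=N['d']
H,S,V=cv2.split(cv2.cvtColor(im,cv2.COLOR_BGR2HSV))
m=((H<10)|(H>170))&(S>120)&(np.arange(420)[:,None]<166)
ys,xs=np.nonzero(m); P=by_depth('wrist',np.c_[xs,ys],d,pose); t=(P-pose[0])@pose[1]*1000
print('tin in wrist: z',np.percentile(P[:,2],[2,50,98]))
for lo in range(0,60,10):
    k=(P[:,2]*1000>lo)&(P[:,2]*1000<=lo+10)
    if k.sum()>4: print(lo,k.sum(),'x',np.percentile(t[k,0],[5,50,95]).round(1),'y',t[k,1].min().round(1),t[k,1].max().round(1))
# side-view depth of lid red plate
im=cv2.imread('pics/side4.png'); d=np.load('pics/side4.npz')['d']; H,S,V=cv2.split(cv2.cvtColor(im,cv2.COLOR_BGR2HSV))
for nm,mm in [('red',((H<10)|(H>170))&(S>120)),('yel',(H>18)&(H<38)&(S>120))]:
    ys,xs=np.nonzero(mm); k=(ys>130)&(ys<190)&(xs>190)&(xs<232); P=by_depth('side',np.c_[xs,ys][k],d); t=np.c_[intool(P),P[:,2]*1000]
    for lo,hi in [(0,20),(20,47),(47,56),(80,105),(105,125)]:
        q=t[(t[:,2]>lo)&(t[:,2]<=hi)]
        if len(q)>4: print(nm,lo,hi,len(q),'x',q[:,0].min(),q[:,0].max(),'y',q[:,1].min(),q[:,1].max())
E
python3 l.py
```

```text
tin bottom corners: expect x +52,y +-26, x-52
[[ 46.1 -20.9]
 [ 47.4  27.8]
 [-45.9 -25. ]]
tin rim corners [[ 50.5  22.5]
 [-48.8 -27.2]]
tray bottom corners expect 56,+-31 z12 [[ 60.3 -28.8]
 [ 52.3  31. ]]
tray top corners [[ 57.9 -28.9]
 [ 55.9  24.8]]
tin in wrist: z [0.00693457 0.02641979 0.04265378]
0 66 x [51.5 52.1 52.2] y -23.6 26.7
10 85 x [51.9 52.  52.2] y -23.1 26.0
20 120 x [52.  52.  52.2] y -23.1 26.0
30 148 x [51.9 52.  52.2] y -23.4 26.2
40 77 x [51.9 52.  52.1] y -23.5 26.0
red 0 20 96 x -49.4 56.6 y -29.6 28.7
red 20 47 206 x -47.7 56.5 y -30.7 27.3
red 47 56 29 x -45.7 56.7 y -29.1 22.8
red 105 125 180 x -41.8 58.3 y -33.3 31.3
yel 80 105 85 x 8.7 61.0 y -36.3 25.4
yel 105 125 29 x 14.0 60.6 y -35.5 24.5
```

All cues agree within about 2 mm, inside the 3 mm clearance. I'll apply a small correction and lower with force watching.

```bash
cat > m.py <<'E'
from h import *
R=down(125.5); c=np.array([.4765,.2450])+R[:2,1]*.0010-R[:2,0]*.0005
robot.servo_line(np.r_[c,.066],R,speed=.04); robot.dwell(.1)
f0=np.mean([robot.read_force() for _ in range(3)],0); print('f0',f0)
z=.066
while z>.0385:
    z-=.0015 if z<.06 else .003
    robot.servo_line(np.r_[c,z],speed=.03); robot.dwell(.05)
    f=robot.read_force()-f0; print(round(z,4),robot.read_position().round(4),f.round(1))
    if f[2]>6 or np.hypot(f[0],f[1])>8: print('contact'); break
print(robot.read_t()); look('side','side5')
E
python3 m.py
```

```text
f0 [-0.02854113 -0.58360802 -2.46715962]
0.063 [0.4763 0.246  0.0629] [-0.  -0.1 -0.4]
0.06 [0.4763 0.246  0.0599] [-0.3  0.5 -0.4]
0.057 [0.4763 0.246  0.0569] [-0.2  0.1  0.3]
0.0555 [0.4763 0.2461 0.0555] [-0.1  0.7 -0.2]
0.054 [0.4763 0.2461 0.0539] [-1.1 -0.4 -0.6]
0.0525 [0.4763 0.2461 0.0524] [ 0.1  1.  -0.3]
0.051 [0.4763 0.2461 0.0509] [-0.4  0.8 -0.4]
0.0495 [0.4763 0.2461 0.0494] [-0.9 -0.6 -0.3]
0.048 [0.4763 0.2461 0.0479] [-0.4  1.  -0.2]
0.0465 [0.4763 0.2461 0.0464] [-0.2  0.7  0.3]
0.045 [0.4763 0.246  0.0449] [ 0.1  0.3 -0.6]
0.0435 [0.4764 0.2462 0.0435] [-0.3  0.9 -0.1]
0.042 [0.4764 0.2462 0.0434] [-6.4 -0.9 16.6]
contact
24.425
```

It met firm contact at TCP z = 0.0434, exactly the seated height, with no contact before that. I'll ease off, release, rise, and look.

```bash
cat > n.py <<'E'
from h import *
p=robot.read_position(); R=down(125.5); c=p[:2]
robot.servo_line([.4763,.2461,.0436],speed=.02); robot.dwell(.1); print(robot.read_force())
robot.move_gripper(1.0); robot.dwell(.4); print(robot.read_grip_width(),robot.read_force(),robot.read_position())
robot.servo_line([.4763,.2461,.14],speed=.10)
q=np.array([.4763,.2461])-.06*R[:2,0]
robot.servo_line(np.r_[q,.24],speed=.12); robot.dwell(.4); look('wrist','seat1'); look('side','side6'); print(robot.read_t())
E
python3 n.py
```

```text
[-1.32690915  0.09961776  1.57676543]
0.9970007627466254 [ 0.05452681 -0.20733721  0.37907023] [0.47629827 0.24612665 0.04361204]
28.6417
```

View pics/seat1.png

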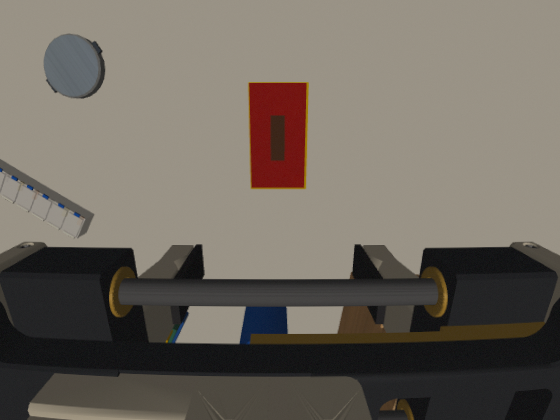

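View pics/side6.png

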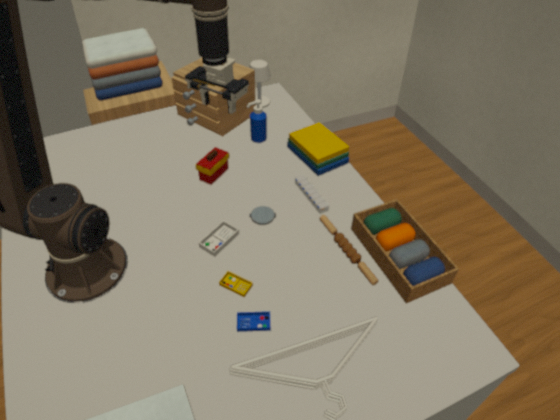

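The pair sits square on the tin, with the lid at (278,135) in the wrist view and the bar centre at (277,138). I'll check its height and tilt, and the bar position.

```bash
cat > o.py <<'E'
from h import *
im=cv2.imread('pics/seat1.png'); N=np.load('pics/seat1.npz'); pose=(N['p'],N['R']); d=N['d']
H,S,V=cv2.split(cv2.cvtColor(im,cv2.COLOR_BGR2HSV)); lim=np.arange(420)[:,None]<245
def fit(m,z,n):
    cs=max(cv2.findContours(m.astype(np.uint8),0,1)[0],key=cv2.contourArea).reshape(-1,2)
    print(n,cv2.minAreaRect((on_plane('wrist',cs,z,pose)[:,:2]*1000).astype(np.float32)))
red=((H<10)|(H>170))&(S>140)&lim
full=blob(cv2.morphologyEx(((S>140)&lim).astype(np.uint8),cv2.MORPH_CLOSE,np.ones((5,5))),(278,135)); fit(full,.072,'tray')
fit(blob(red,(278,135)),.077,'plate')
bar=(V<75)&lim&(np.arange(560)>255)&(np.arange(560)<300)&(np.arange(420)[:,None]>100)&(np.arange(420)[:,None]<175)
bar=blob(bar,(277,138)); fit(bar,.095,'bar')
pl=red&full; ys,xs=np.nonzero(pl); P=by_depth('wrist',np.c_[xs,ys],d,pose)
P=P[abs(P[:,2]-np.median(P[:,2]))<.004]
print('plate z',np.median(P[:,2]),'tilt',np.linalg.lstsq(np.c_[P[:,:2]-P[:,:2].mean(0),np.ones(len(P))],P[:,2],rcond=None)[0])
E
python3 o.py
```

```text
tray ((475.64337158203125, 244.5994415283203), (110.5329360961914, 61.39366149902344), 35.431758880615234)
plate ((475.1888427734375, 243.6739044189453), (105.84978485107422, 56.8625602722168), 35.66449737548828)
bar ((475.806640625, 243.56761169433594), (41.659908294677734, 12.070653915405273), 35.430789947509766)
plate z 0.07549673290929282 tilt [ 0.00023753 -0.00227891  0.07548719]
```

Seated height and tilt check out; depth reads 1.5 mm low, as it did earlier. Now I'll pinch the bar with the tips 3 mm above the plate.

```bash
cat > q.py <<'E'
from h import *
R=down(125.45); c=np.array([.4764,.2452])
robot.servo_line(np.r_[c,.14],R,speed=.12); robot.servo_line(np.r_[c,.0803],speed=.05); robot.dwell(.2)
print(robot.read_t(),robot.read_position(),robot.read_force())
robot.move_gripper(0.0); robot.dwell(.3); print('w',robot.read_grip_width()*88,robot.read_force(),robot.read_position())
robot.servo_line(np.r_[c,.10],speed=.02); print(robot.read_force())
robot.servo_line(np.r_[c,.181],speed=.05); robot.dwell(1)
print(robot.read_t(),robot.read_position(),robot.read_force(),robot.read_grip_width()*88)
look('side','side7'); look('wrist','wrist7')
im=cv2.imread('pics/side7.png'); cv2.imwrite('pics/side7z.png',cv2.resize(im[80:200,140:280],None,fx=5,fy=5,interpolation=cv2.INTER_CUBIC))
E
python3 q.py
```

```text
31.3083 [0.47648299 0.24530245 0.08055701] [ 1.05151421  0.1403694  -0.93814803]
w 13.695588491065251 [ 0.17692268 -0.25333099 -0.21241619] [0.47640514 0.24519714 0.08029346]
[ 0.47220589  0.20150639 -0.67539068]
36.6583 [0.47641697 0.24518764 0.18101897] [-0.29606055 -0.66172703 -0.95754831] 13.592470903338016
```

View pics/side7z.png

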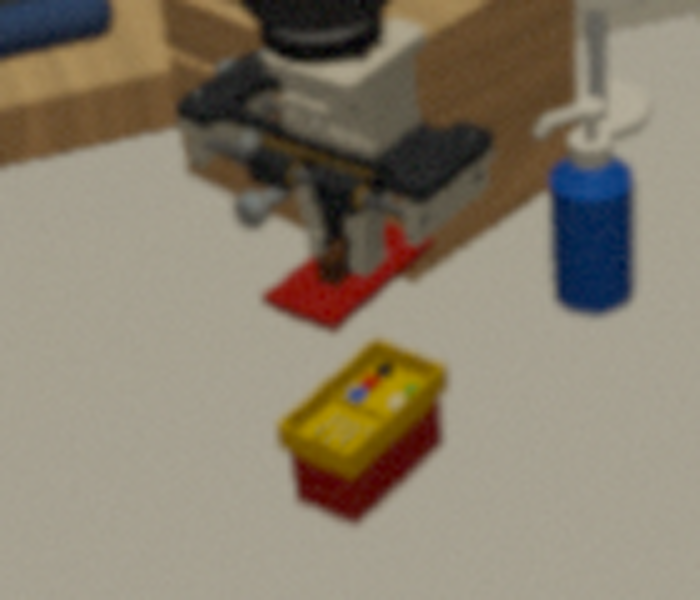

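View pics/wrist7.png

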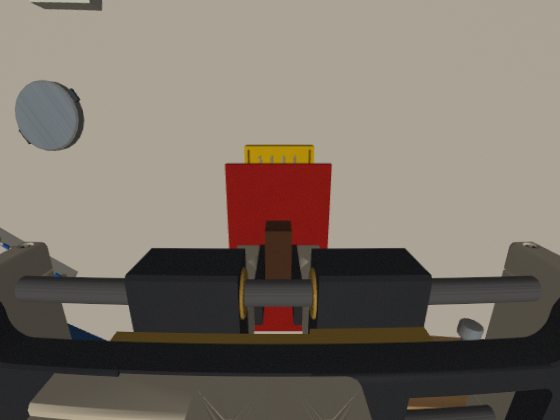

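The outer lid hangs level in the gripper. The inner lid is seated on the tin with its buttons and pins showing. Handing in.

```bash
python3 -c "
from rig import robot
print(robot.read_grip_width()*88, abs(robot.read_qvel()).max()); robot.job_done(); print(robot.read_t())"
```

```text
13.680353867640862 0.04260989306324364
the job is handed in; nothing more can be done
the job is handed in; nothing more can be done
```

I carried the nested lids to the tin as a pair, seated them and let go. I then lifted the red outer lid off alone and handed the job in while still holding it, at about 37 s of the 61 s allowed.

**Seating:** The lids lowered with no contact until 0.0434 m, which is the expected seated height. The wrist force peaked at about 17 N there, so it stayed well under the 45 N limit. After release, the plate measured level (within 0.003 rad) and parallel to the tin.

**Final hold:**
- The gripper was at about 13.7 mm on the 14 mm bar, with the lid about 10 cm above where it sat.
- The arm was practically still.
- In the last pictures the outer lid was level and the inner lid was on the tin with its buttons in view.
- The compact, dispenser and other things looked unmoved where they were in view; I did not measure them.

**Checks that disagreed:**
- **Tin position:** The wrist camera put the tin's y 4–6 mm higher than the top and side cameras did. I settled this by comparing the lid and tin close up, where the views agreed to about 2 mm.
- **Plate height:** Wrist depth read the seated plate 1.5 mm low (75.5 mm against 77 mm). It showed the same offset on the lid before seating, so I took it as camera bias.
- **Wrist force:** The vertical reading was noisy by about 0.5–1 N, so I did not use it to confirm the lids' weights.

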